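# Change over the jug drier

### The arm

A 6-joint arm with a two-finger parallel gripper is mounted at the origin on the work surface. World frame = base frame: x ahead of the robot, y to its left, z up, the work surface at z = 0. Lengths are in mm, angles in degrees, forces in N, time in s.
With the tool pointing down it reaches from about 300 to 850 mm from the base axis. Payload 4.2 kg.
Tool frame: the origin (TCP) lies midway between the tips of the shut fingers; the grasp point (between the pads) lies 19 mm behind it; z points along the fingers, y is the line along which they close (so a half turn about z gives the same grasp; the last joint's range is limited). The gripper opens to 91 mm and grips with 3 to 60 N. Pads are 32 mm wide; open, the fingers measure 118 mm over their backs; the gripper's body (76 mm by 178 mm) begins 60 mm behind the grasp point.
Start: joints at [-66.979, 18.312, 89.639, -0, 72.044, -1.146], TCP at [235.412, -524.618, 213.976] pointing down, gripper open.
Joint ranges: [-177.97, 177.97], [-48.28, 115.42], [12.27, 149.76], [-77.06, 257.06], [2.81, 150.46], [-146.56, 146.56]. Speed limits (degrees/s): [147.25, 147.25, 180, 180, 180, 180].

### API

Orientations are given as [roll, pitch, yaw] about the fixed x, y, z axes, in that order (R = Rz(yaw) Ry(pitch) Rx(roll)).
In Python, from workcell import env, viewer gives the robot as it stands (env), with the cameras (viewer).
- The arm moves only by the tool run_rows, called as a command line: name --argument value ..., lists and objects as JSON in quotes. Schema: {"type":"object","properties":{"plan":{"type":"array","items":{"type":"object","properties":{"sx":{"type":"number"},"sy":{"type":"number"},"sz":{"type":"number"},"wx":{"type":"number"},"wy":{"type":"number"},"wz":{"type":"number"}},"additionalProperties":false},"minItems":1,"maxItems":8},"jaw":{"type":"number"},"grip_force":{"type":"number"},"only":{"type":"string"},"quiet":{"type":"boolean"},"lines":{"type":"string"}},"required":["plan"],"additionalProperties":false}. plan is a list of rows, 1 to 8 of them, each an object with the fields sx, sy, sz (the shift in mm), wx, wy, wz (a rotation vector in degrees); a field left out counts as zero; each row shifts and turns the commanded pose from where the row before left it, along the tool's axes as they then stand; what a row does not reach is not made up. A row lasts 1/10 s, in which the tool goes at most 50 mm and 8.59 degrees, less where a joint would pass 70% of its speed; a pose out of reach is approached as far as the arm can. jaw is the finger opening in mm, set as the call begins (left out keeps the last). The fingers move at their own pace and stop on an object; grip_force is the grip in N (left out, the last holds). Time passes only in rows, so rows that do not move let the fingers close. The tool returns the time, the measured TCP pose, the force, the opening and the grip force at its end. only (a regular expression) keeps the lines of the reply that match it, lines (a string "A,B") keeps lines A to B, and quiet returns only ok. Input that does not fit is refused with a message, and nothing moves.
- env.state(): the state, without advancing time (a new reading comes with each control period).
- viewer.grab_frame(name): name is "scene" or "side" or "wrist"; returns the picture (400x640x3 uint8, blue, green, red); there is no depth.
- viewer.camera_model(name): a dict with "fx", "fy", "cx", "cy" (pixels), "T" (4x4, takes a point from camera to world coordinates). Camera axes: x right, y up, looking along -z (the intrinsics and any distortion apply to the point x, -y, -z); pixel columns grow to the right and rows downward; lengths in mm; the calibration is good to about 2 mm. A picture is of the moment at which its call begins: read the wrist's pose just before it. camera_model takes no time and is no camera call; for the wrist camera it gives the pose at the moment of the call.
- env.job_done(): hands the job in; it is judged then, once.
The state is a dict: "time_s": time; "qpos": joint angles; "qvel": joint speeds; "effort": joint torques, N m; "ee_pos": TCP position; "ee_rot": TCP orientation; "force": force on the tool from outside, world axes, zero at the start; "torque": the same for the moment, N m; "gripper_width": finger opening in mm; "gripper_force": force on a finger pad.
Only numpy, scipy, OpenCV 4.12 (cv2) and the standard library are available. Lean on these libraries where they do the work, as an engineer would, in place of code of your own. Each camera call takes 0.05 s, during which the arm holds its last target. There are 200 camera calls.

### The job

Only one of the two worktop driers may run at a time. First slide the empty jug along the ledge, upright and without lifting it, into the empty drier's bay until it is fully home against the drier's column; then flip the switch of the drier that holds the tumbler to off (bat leaning to the back), and only then flip the switch of the jug's drier to on (bat leaning to the front). Leave the tumbler, squeezer, strainer and soap bottle where they are.

Things in the scene. Friction and masses are not known exactly. Their poses are not given: they have to be found in the camera images.
- drier_a: the drier that holds the tumbler: a white louvred column 40 deep x 150 wide x 70 mm high, fixed to the ledge, with two low guide bars in front of it forming a bay open to the front. Origin: on the ledge in mid-bay (see drier_b). x points from the open front to the column (the back, away from the robot), y left, z up; yaw within 0.2 rad of the robot's x. The two driers may swap places
- drier_b: the empty drier that the jug goes into; alike. Origin = where the jug's centre stands when it is fully home, touching the column, whose front face is at x = +55 mm and back at +95 mm. Guide bars 22 mm high, 9 mm thick, 132 mm apart inside, running from x = -30 mm to the column. The bay's floor is the ledge itself
- drier_a_switch (a joint): switch of drier_a: a round upright steel toggle bat, 80 mm long, 12 mm thick at the foot, 18 near the end, on the column's top. +0.42 rad = ON, leaning to the front (drier -x); -0.42 = OFF, leaning to the back (drier +x); 0 = upright. A spring throws it from the centre to the side it is on and holds it there; 3 to 5 N across its upper half moves it off its stop. Starts on
- drier_b_switch (a joint): switch of drier_b, same make and values as that of drier_a. It starts off (leaning back)
- drier_a_pivot (a point): pivot of drier_a's bat, at its foot: 75 mm along drier x from the drier's origin, 80 mm above the ledge
- drier_b_pivot (a point): pivot of drier_b's bat, placed likewise
- drier_a_tip (a point): centre of the free end of drier_a's bat, 80 mm from its pivot (moves with the bat)
- drier_b_tip (a point): centre of the free end of drier_b's bat, 80 mm from its pivot (moves with the bat)
- jug: straight white ceramic jug, empty, about 0.45 kg, 110 mm outside and 100 mm inside diameter, 90 mm high, inner floor 6 mm up; stands in front of the driers. Origin: centre of its underside. Handle reaches 93 mm from the axis at jug -x (roughly to the robot), 32 to 82 mm high, clear above the guide bars; small lip at +x passes over the column. Fingertips low inside its mouth can push it along
- tumbler_a: clear glass tumbler, 68 mm diameter, 100 mm high, upside down in drier_a's bay; origin at the centre of its underside
- squeezer: red plastic citrus squeezer, 90 mm diameter, 64 mm high, standing between the two driers near their columns; origin at the centre of its underside
- strainer: steel strainer with its handle folded over it, 140 mm diameter, 60 mm high, at the robot's left; origin at the centre of its underside
- soap: upright clear soap bottle, 60 mm diameter, 160 mm high, beside the driers at the robot's right; origin at the centre of its underside

How it is judged (in metres and radians):
On the way, in this order (a step that is already met when the one before it is completed fails the run):
1. the jug is slid home into the empty drier (x of jug in the frame of drier_b between -0.01 and 0.01 m and y of jug in the frame of drier_b between -0.015 and 0.015 m and angle between jug's own z axis and vertical below 0.1 rad), for 0.2 s.
2. the tumbler's drier is switched off (value of joint drier_a_switch below -0.3 rad), for 0.2 s.
3. the jug's drier is switched on (value of joint drier_b_switch above 0.3 rad), for 0.2 s.
At the end, for the whole second after the job is handed in: The jug stands upright (within 0.1 rad) and at rest in the empty drier's bay, its centre within 10 mm of the fully home point along the bay and 15 mm across it; the tumbler's drier is off (bat at least 0.3 rad to the back), the jug's drier is on (bat at least 0.3 rad to the front) (all of step 1 and linear speed of jug below 0.02 m/s and value of joint drier_a_switch below -0.3 rad and value of joint drier_b_switch above 0.3 rad); the robot touches nothing.
It fails at once if both driers are on at once (value of joint each of drier_a_switch, drier_b_switch above 0.2 rad).
It fails at once if the jug is lifted more than 15 mm or tipped more than 0.35 rad (height (world z) of jug above 0.015 m or angle between jug's own z axis and vertical above 0.35 rad).
It fails at once if the tumbler in the drier, the squeezer, the strainer or the soap bottle is moved by more than 25 mm (distance of any of tumbler_a, squeezer, strainer, soap from where it was at the start of the episode above 0.025 m).
It also fails if it takes over 72 s, if anything falls off the work surface, if the arm or the gripper's body presses on something with over 40 N, if the wrist force passes 120 N, or if a joint passes its speed limit or range.

## Working session

There is one attempt and no reset: what is moved stays moved. The work goes in short steps, Python scripts to look and compute and a tool call to move; the robot and the scene stay as the last step left them, time stands still between calls to the robot, and variables do not carry over. Pictures are saved under pics/ and viewed, at most 10 in all, crops included, and the job is handed in when it is done.

```bash
ls; mkdir -p pics
```

Run:
```python
from workcell import env, viewer
import cv2
for n in("scene","side"):
    im=viewer.grab_frame(n); cv2.imwrite(f"pics/{n}0.png",im); m=viewer.camera_model(n); print(n,m)
s=env.state();print(s)
```

```text
pics
workcell.py
scene {'fx': 417.4061443937897, 'fy': 417.4061443937897, 'cx': 321.9213422884859, 'cy': 198.61850618509405, 'T': array([[ 4.55016110e-01, -7.62901398e-01,  4.59284005e-01,
         1.18091608e+03],
       [ 8.90482796e-01,  3.89329890e-01, -2.35505047e-01,
        -2.69751990e+02],
       [ 8.54138704e-04,  5.16143095e-01,  8.56501942e-01,
         1.26733801e+03],
       [ 0.00000000e+00,  0.00000000e+00,  0.00000000e+00,
         1.00000000e+00]])}
side {'fx': 373.89381046005997, 'fy': 373.89381046005997, 'cx': 316.75672674811153, 'cy': 204.89542426957593, 'T': array([[-9.96066795e-01,  3.91765280e-02, -7.94741480e-02,
         4.61768853e+02],
       [-8.63002559e-02, -6.32215628e-01,  7.69971211e-01,
         8.93917179e+02],
       [-2.00799997e-02,  7.73801395e-01,  6.33109939e-01,
         8.29690093e+02],
       [ 0.00000000e+00,  0.00000000e+00,  0.00000000e+00,
         1.00000000e+00]])}
{'time_s': 0.1, 'qpos': array([-6.69783859e+01,  1.83444476e+01,  8.96986036e+01, -1.67049659e-03,
        7.20432131e+01, -1.14343042e+00]), 'qvel': array([-0.08764509, -0.14527995, -0.06968717,  0.01564429,  0.15212914,
       -0.10064257]), 'effort': array([ 8.83644625e-04, -4.13334167e+01, -2.32509595e+01,  7.28442008e-02,
        4.21975425e-02, -5.04509296e-05]), 'ee_pos': array([ 235.22642495, -524.19595291,  213.24524856]), 'ee_rot': array([-1.79913721e+02, -1.33397044e-04,  2.41655606e+01]), 'force': array([-0.59008697, -0.1746421 , -0.07895171]), 'torque': array([-0.01409925,  0.02834133,  0.01962613]), 'gripper_force': 0.0, 'gripper_width': 91.04265516017632}
```

View pics/scene0.png

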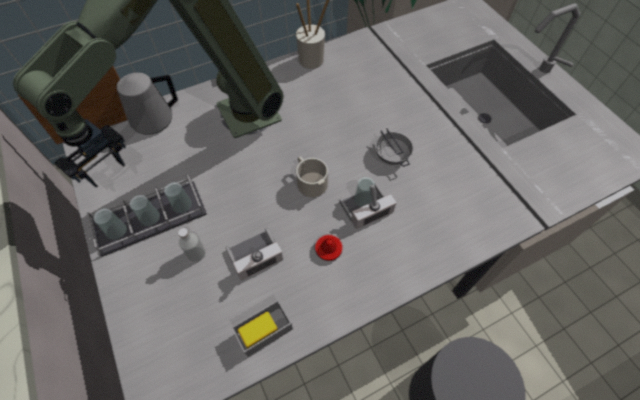

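View pics/side0.png

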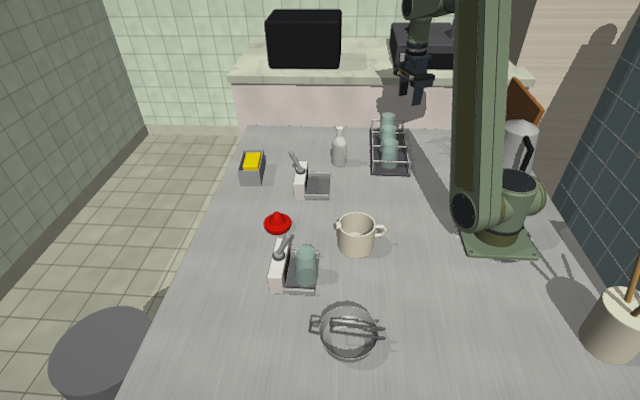

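The scene view shows the empty drier_b at about (258,255), drier_a with the tumbler at (370,205), the jug at (312,177), the squeezer at (329,247), the strainer at (392,148) and the soap at (190,243). Next I'll enlarge both views to pick points.

Create h.py:
```python
import numpy as np
def ray(m,u,v):
    d=m["T"][:3,:3]@np.array([(u-m["cx"])/m["fx"],-(v-m["cy"])/m["fy"],-1.]); return m["T"][:3,3],d
def onz(m,u,v,z):
    o,d=ray(m,u,v); return o+d*(z-o[2])/d[2]
def tri(m1,p1,m2,p2):
    o1,d1=ray(m1,*p1);o2,d2=ray(m2,*p2)
    s=np.linalg.lstsq(np.c_[d1,-d2],o2-o1,rcond=None)[0]
    a=o1+s[0]*d1;b=o2+s[1]*d2
    return (a+b)/2,np.linalg.norm(a-b)
def proj(m,P):
    q=m["T"][:3,:3].T@(np.asarray(P,float)-m["T"][:3,3]); return m["cx"]+m["fx"]*q[0]/-q[2], m["cy"]-m["fy"]*q[1]/-q[2]
```

Run:
```python
import cv2
a=cv2.imread("pics/scene0.png");b=cv2.imread("pics/side0.png")
cv2.imwrite("pics/sc_crop.png",cv2.resize(a[140:290,215:415],None,fx=4,fy=4,interpolation=cv2.INTER_CUBIC))
cv2.imwrite("pics/si_crop.png",cv2.resize(b[145:305,220:400],None,fx=3.75,fy=3.75,interpolation=cv2.INTER_CUBIC))
```

```text
(no output)
```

View pics/sc_crop.png

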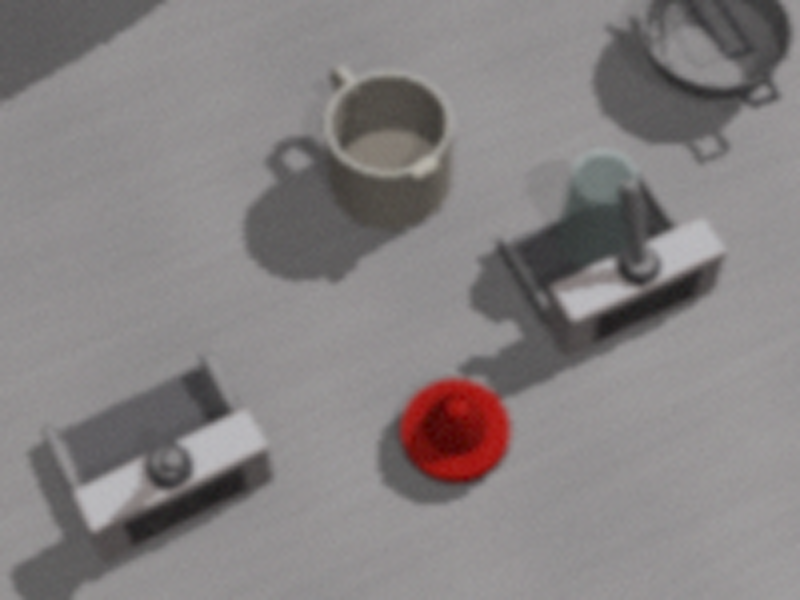

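View pics/si_crop.png

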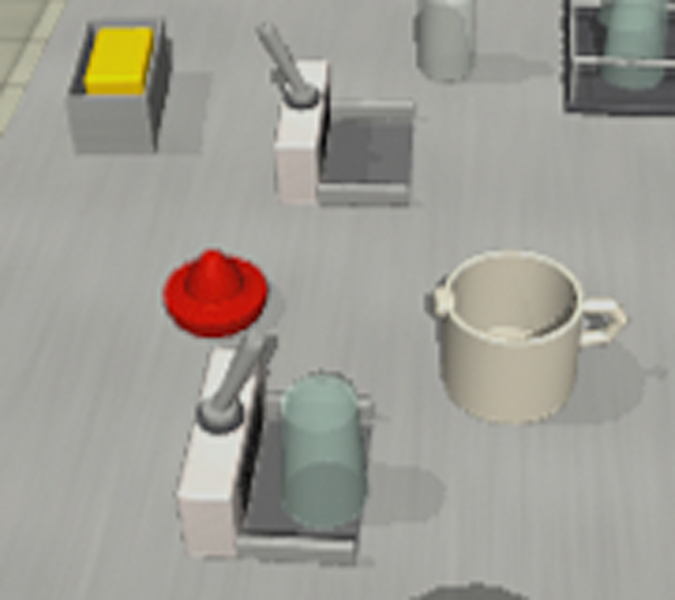

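Run:
```python
import cv2,numpy as np
from workcell import env, viewer
from h import *
S=viewer.camera_model("scene");D=viewer.camera_model("side")
fs=lambda x,y:((x+.5)/4-.5+215,(y+.5)/4-.5+140)
fd=lambda x,y:((x+.5)/3.75-.5+220,(y+.5)/3.75-.5+145)
R=lambda a:np.round(a,1)
for n,c in dict(b=[(78,492),(250,412),(270,448),(97,530)],a=[(550,290),(706,222),(725,255),(570,322)]).items():
    P=np.array([onz(S,*fs(*p),70) for p in c]); print(n,R(P[:,:2]).tolist(),"c",R(P.mean(0)),"w",R(np.linalg.norm(P[0]-P[1])),R(np.linalg.norm(P[3]-P[2])),"d",R(np.linalg.norm(P[0]-P[3])))
    v=(P[0]-P[1])+(P[3]-P[2]); print(" yaw",np.degrees(np.arctan2(v[0],-v[1])))
for n,p in dict(bl=(207,360),br=(50,432),al=(640,180),ar=(503,243)).items(): print("bar",n,R(onz(S,*fs(*p),22)))
print("jug rim scene",R(onz(S,*fs(388,124),90)),"side",R(onz(D,*fd(511,293),90)))
print("lip",R(onz(S,*fs(427,165),88)),"handle",R(onz(S,*fs(340,75),82)))
print("lip d",R(onz(D,*fd(440,300),88)),"handle",R(onz(D,*fd(610,310),82)))
for n,p in dict(bt=[(168,460),(264,30)],at=[(630,185),(268,343)],bfoot=[(168,466),(300,95)],afoot=[(639,266),(219,415)]).items():
    q,e=tri(S,fs(*p[0]),D,fd(*p[1])); print(n,R(q),R(e))
# colour blobs for squeezer
im=cv2.imread("pics/scene0.png").astype(int)
m=((im[...,2]-im[...,1])>60); ys,xs=np.nonzero(m); print("sq",R(onz(S,xs.mean(),ys.mean(),35)))
```

```text
b [[620.5, -284.5], [618.8, -139.8], [654.0, -138.4], [655.9, -282.7]] c [ 637.3 -211.3   70. ] w 144.7 144.3 d 35.5
 yaw 0.7173819277659836
a [[630.1, 124.3], [632.5, 273.2], [667.2, 270.2], [663.5, 124.2]] c [648.3 198.   70. ] w 149.0 146.0 d 33.4
 yaw -1.1863373674184468
bar bl [ 536.4 -147.2   22. ]
bar br [ 538.7 -286.6   22. ]
bar al [546.6 266.   22. ]
bar ar [548.6 126.5  22. ]
jug rim scene [433.6  73.5  90. ] side [432.4  69.9  90. ]
lip [485.2  84.8  88. ] handle [362.4  61.5  82. ]
lip d [487.7  79.5  88. ] handle [355.1  75.9  82. ]
bt [ 664.4 -216.3  148.2] 1.8
at [606.9 200.8 148.1] 8.9
bfoot [ 635.  -215.2   76.9] 0.3
afoot [644.7 199.4  73.5] 1.3
sq [691.6   5.1  35. ]
```

Both views agree on the jug at about (433,72). drier_b's origin is about (563,-215) with 0.8° yaw, and drier_a's is about (573,199); sizes and heights match. I'll push with the fingers 50 mm apart inside the mouth.

Run:
```python
from workcell import env, viewer
from h import *
S=viewer.camera_model("scene");D=viewer.camera_model("side")
print("soap base/side",onz(D,340,160,5), "top tri",tri(S,(184,233),D,(340,129)))
```

```text
soap base/side [ 495.6697294  -402.64798588    5.        ] top tri (array([ 500.19158417, -383.27140277,  153.14704308]), np.float64(5.857043948461926))
```

run_rows --plan '[{"wz": 8}, {"wz": 8}, {"wz": 8}, {"sx": 50}, {"sx": 50}, {"sx": 50}, {"sx": 48}, {}]' --jaw 50 --grip_force 10

```text
time_s: 0.9
ee_pos: [439.0, -522.8, 212.1]
ee_rot: [-179.9, -0.1, 0.5]
force: [-0.2, -0.3, 0.1]
gripper_width: 50.1
gripper_force: 0.0
```

run_rows --plan '[{"sy": -50}, {"sy": -50}, {"sy": -50}, {"sy": -50}, {"sy": -50}, {"sy": -50}, {"sy": -50}, {"sy": -50}]'

```text
time_s: 1.7
ee_pos: [430.9, -122.5, 213.7]
ee_rot: [180.0, 0.0, 0.1]
force: [1.1, -0.5, -0.0]
gripper_width: 50.0
gripper_force: 0.0
```

run_rows --plan '[{"sy": -50}, {"sy": -50}, {"sy": -50}, {"sy": -45}, {}, {}]'

```text
time_s: 2.3
ee_pos: [431.0, 71.0, 213.7]
ee_rot: [179.9, 0.0, 0.3]
force: [-0.3, -0.4, -0.1]
gripper_width: 49.9
gripper_force: 0.0
```

Run:
```python
from workcell import env, viewer
from h import *
import cv2
W=viewer.camera_model("wrist");im=viewer.grab_frame("wrist");cv2.imwrite("pics/w1.png",im)
for n,P in dict(jug=(433,72,90),fl=(433,97,150)).items(): print(n,proj(W,P))
print(W["T"][:3,3])
```

```text
jug (np.float64(315.16997144685166), np.float64(191.30547459716917))
fl (np.float64(280.1351396205233), np.float64(212.37814539871204))
[510.48153369  70.9285346  383.57782964]
```

View pics/w1.png

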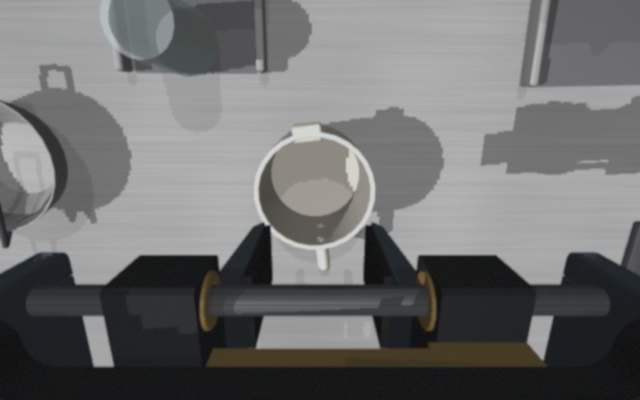

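The rim's centre is at about (315,190), where it was predicted to be (315,191), so the jug is centred under the TCP. Lowering the fingers into the mouth.

run_rows --plan '[{"sx": 2, "sy": -1, "sz": 40}, {"sz": 40}, {"sz": 30}, {"sz": 25}, {"sz": 25}, {"sz": 23}, {}, {}]'

```text
time_s: 3.15
ee_pos: [433.8, 70.6, 31.1]
ee_rot: [180.0, 0.0, 0.0]
force: [-0.2, -0.2, 0.6]
gripper_width: 50.3
gripper_force: 0.0
```

run_rows --plan '[{"sy": 6}, {"sy": 10}, {"sy": 20}, {"sy": 25}, {"sy": 25}, {"sy": 25}, {"sy": 25}, {"sy": 25}]'

```text
time_s: 3.95
ee_pos: [434.3, -90.6, 31.9]
ee_rot: [180.0, -0.1, 0.1]
force: [-0.5, 1.1, 0.7]
gripper_width: 50.0
gripper_force: 0.8
```

run_rows --plan '[{"sy": 25}, {"sy": 25}, {"sy": 25}, {"sy": 25}, {"sy": 18}, {"sy": 10}, {"sy": 5}, {}]'

```text
time_s: 4.75
ee_pos: [434.4, -222.3, 31.4]
ee_rot: [180.0, -0.0, 0.1]
force: [-0.3, 1.5, 2.3]
gripper_width: 50.2
gripper_force: 1.4
```

Run:
```python
from workcell import env, viewer
import cv2
a=viewer.grab_frame("scene");b=viewer.grab_frame("side")
A=cv2.resize(a[150:290,200:360],None,fx=2.5,fy=2.5);B=cv2.resize(b[120:260,250:410],None,fx=2.5,fy=2.5)
cv2.imwrite("pics/p2.png",cv2.hconcat([A,B]))
```

```text
(no output)
```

View pics/p2.png

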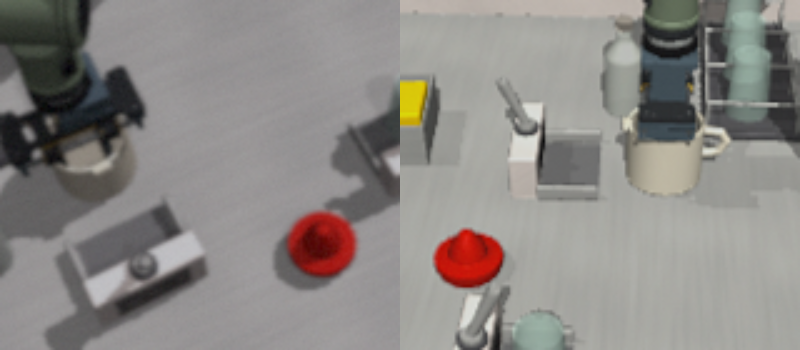

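The side view shows the jug upright in front of the bay with the fingers inside it. Centring the tool on the bay line and pushing the jug in.

run_rows --plan '[{"sy": -7}, {"sx": 8}, {"sx": 8}, {"sx": 15}, {"sx": 18}, {"sx": 18}, {"sx": 18}, {"sx": 18}]'

```text
time_s: 5.65
ee_pos: [538.6, -214.5, 30.6]
ee_rot: [180.0, 0.0, 0.2]
force: [-3.2, -0.6, 1.6]
gripper_width: 49.8
gripper_force: 1.6
```

run_rows --plan '[{"sx": 12}, {"sx": 8}, {"sx": 5}, {"sx": 4}, {}]'

```text
time_s: 6.15
ee_pos: [566.8, -214.6, 30.9]
ee_rot: [180.0, -0.0, 0.2]
force: [0.3, 1.1, -0.3]
gripper_width: 49.8
gripper_force: 0.3
```

run_rows --plan '[{"sx": 3}, {"sx": 3}, {}]'

```text
time_s: 6.45
ee_pos: [572.8, -214.7, 31.0]
ee_rot: [180.0, -0.0, 0.2]
force: [-0.4, 0.3, -1.4]
gripper_width: 50.0
gripper_force: 0.5
```

run_rows --plan '[{"sx": 2}, {"sx": 2}, {}]'

```text
time_s: 6.75
ee_pos: [573.6, -214.2, 30.8]
ee_rot: [-179.9, 0.4, 0.2]
force: [-8.7, -0.7, 4.3]
gripper_width: 50.0
gripper_force: 5.4
```

run_rows --plan '[{"sx": 2}, {}]'

```text
time_s: 6.95
ee_pos: [573.7, -213.9, 30.8]
ee_rot: [-179.9, 0.6, 0.2]
force: [-12.7, 0.2, 8.0]
gripper_width: 49.9
gripper_force: 7.9
```

run_rows --plan '[{"sx": -8}, {"sx": -6}, {"sz": -30}, {"sz": -40}, {"sz": -50}, {"sz": -50}, {"sz": -40}, {}]'

```text
time_s: 7.75
ee_pos: [568.1, -216.0, 248.4]
ee_rot: [179.7, -0.8, 0.2]
force: [0.8, -0.0, 0.3]
gripper_width: 50.2
gripper_force: 0.0
```

Run:
```python
from workcell import env, viewer
import cv2
from h import *
print(env.state()["ee_pos"])
W=viewer.camera_model("wrist");w=viewer.grab_frame("wrist");b=viewer.grab_frame("side")
B=cv2.resize(b[130:250,270:390],(400,400));cv2.imwrite("pics/w3raw.png",w)
cv2.imwrite("pics/p3.png",cv2.hconcat([w[0:400,120:520],B]))
for P in [(563,-215,90),(638,-215,80),(670.6,-215,153),(618,-140,70),(618,-290,70)]: print(P,np.round(proj(W,P)))
```

```text
[ 568.09749151 -215.9509769   248.39496716]
(563, -215, 90) [315. 192.]
(638, -215, 80) [315. 114.]
(670.6, -215, 153) [315.  70.]
(618, -140, 70) [240. 134.]
(618, -290, 70) [389. 134.]
```

View pics/p3.png

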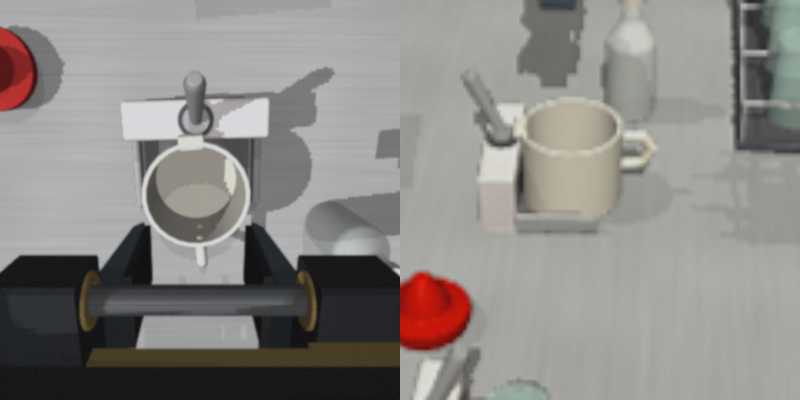

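The wrist view shows the jug between the bars, rim centre at about (315,193), lip over the column and bat tip at (315,80). I'll measure the column's edges against the rim in this picture.

Run:
```python
import cv2
from workcell import env, viewer
from h import *
W=viewer.camera_model("wrist");w=cv2.imread("pics/w3raw.png");g=cv2.cvtColor(w,cv2.COLOR_BGR2GRAY)
for c in(255,270,360,372): print(c,g[90:145:2,c].tolist())
for v in (98,138): print(v,onz(W,255,v,70),onz(W,375,v,70))
m=(g>165).astype(np.uint8); m[:136]=0;m[255:]=0;m[:,:255]=0;m[:,385:]=0
c=max(cv2.findContours(m,cv2.RETR_EXTERNAL,cv2.CHAIN_APPROX_NONE)[0],key=cv2.contourArea)
print(cv2.boundingRect(c)); x,y,ww,hh=cv2.boundingRect(c)
L,R=onz(W,x,193,90),onz(W,x+ww,193,90);print("rim L/R",L,R)
print("rim near",onz(W,315,247,90),"tip",onz(W,315,78,153),"foot",onz(W,315,121,80))
```

```text
255 [171, 173, 173, 169, 171, 158, 192, 214, 216, 216, 216, 216, 216, 217, 216, 216, 216, 217, 216, 216, 216, 217, 216, 216, 204, 166, 162, 166]
270 [169, 170, 172, 169, 145, 142, 202, 215, 216, 216, 216, 216, 216, 216, 216, 216, 216, 216, 216, 216, 216, 216, 216, 215, 199, 129, 74, 74]
360 [173, 168, 129, 98, 117, 150, 161, 163, 165, 192, 216, 216, 216, 216, 216, 216, 216, 216, 216, 216, 216, 216, 215, 197, 116, 75, 74, 74]
372 [174, 160, 119, 117, 132, 168, 210, 216, 215, 216, 216, 216, 216, 216, 216, 216, 217, 216, 217, 216, 217, 216, 214, 186, 101, 61, 62, 61]
98 [ 647.50316629 -155.70462588   70.        ] [ 647.8356318  -271.09152803   70.        ]
138 [ 609.48694555 -153.88313534   70.        ] [ 609.8024229  -272.97840408   70.        ]
(255, 136, 116, 119)
rim L/R [ 558.35320028 -154.91385622   90.        ] [ 558.61447752 -268.31844746   90.        ]
rim near [ 501.28623576 -213.59774353   90.        ] tip [ 660.494341   -213.77910256  153.        ] foot [ 626.62015163 -213.44473108   80.        ]
```

Relative to the column the jug is home: rim centre about 556, column face about 610, so the gap is about 0 mm. Moving on to drier_a's switch.

run_rows --plan '[{"sy": -50}, {"sy": -50}, {"sy": -50}, {"sy": -50}, {"sy": -50}, {"sy": -50}, {"sy": -50}, {"sy": -50}]' --jaw 0

```text
time_s: 8.65
ee_pos: [562.2, 187.2, 238.5]
ee_rot: [179.9, 0.2, 0.2]
force: [0.8, 0.2, 0.1]
gripper_width: 0.7
gripper_force: 0.0
```

run_rows --plan '[{"sx": -3, "sy": -14}, {}, {}]'

```text
time_s: 8.95
ee_pos: [559.9, 198.2, 239.6]
ee_rot: [179.9, 0.1, 0.2]
force: [0.9, 0.3, 0.2]
gripper_width: 0.7
gripper_force: 0.0
```

Run:
```python
from workcell import env, viewer
import cv2
from h import *
print(env.state()["ee_pos"])
W=viewer.camera_model("wrist");w=viewer.grab_frame("wrist")
cv2.imwrite("pics/w4.png",w)
for P in [(648,199,80),(615,199,153),(600,199,138)]: print(P,np.round(proj(W,P)))
for v in range(40,200,20): print(v,np.round(onz(W,315,v,70)[:2]),np.round(onz(W,315,v,153)[:2]))
```

```text
[559.85519913 198.23726878 239.59203831]
(648, 199, 80) [316.  91.]
(615, 199, 153) [315. 135.]
(600, 199, 138) [315. 152.]
40 [692. 200.] [679. 199.]
60 [675. 200.] [667. 199.]
80 [658. 200.] [653. 199.]
100 [640. 200.] [640. 199.]
120 [621. 200.] [626. 199.]
140 [602. 199.] [611. 199.]
160 [582. 199.] [596. 199.]
180 [561. 199.] [581. 199.]
```

View pics/w4.png

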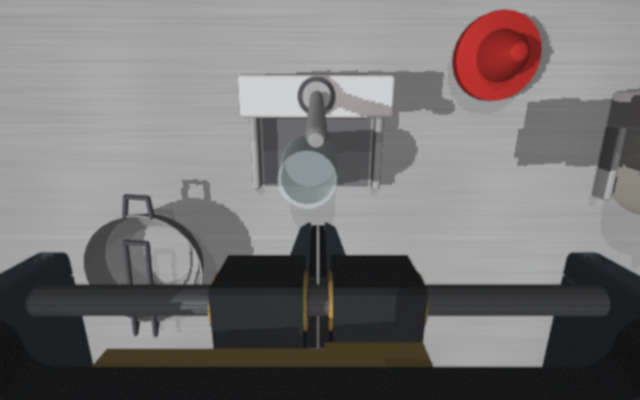

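The wrist view shows column A between rows 75 and 117, its foot ring at (317,95) and the tip at (315,138). That puts the pivot at x≈643 and y≈199, with the tip at x≈612. Lowering in front of the bat and pushing it back.

run_rows --plan '[{"sz": 40}, {"sz": 40}, {"sz": 21}, {}]'

```text
time_s: 9.4
ee_pos: [558.2, 196.4, 136.5]
ee_rot: [179.8, 0.4, 0.0]
force: [-0.5, -0.6, -0.7]
gripper_width: 0.5
gripper_force: 0.0
```

run_rows --plan '[{"sx": 12}, {"sx": 12}, {"sx": 12}, {"sx": 12}, {"sx": 12}, {"sx": 8}, {"sx": 5}, {}]'

```text
time_s: 10.2
ee_pos: [634.1, 199.5, 139.6]
ee_rot: [180.0, -0.0, 0.2]
force: [0.6, -0.1, -0.7]
gripper_width: 0.6
gripper_force: 0.0
```

run_rows --plan '[{"sx": -20}, {"sx": -20}, {"sx": -20, "sz": -20}, {"sz": -40}, {"sz": -45}, {}]'

```text
time_s: 10.8
ee_pos: [576.0, 200.5, 252.2]
ee_rot: [-179.8, -0.8, 0.2]
force: [-0.2, 0.2, 0.6]
gripper_width: 0.3
gripper_force: 0.0
```

Run:
```python
from workcell import env, viewer
import cv2
b=viewer.grab_frame("side");w=viewer.grab_frame("wrist")
cv2.imwrite("pics/p5.png",cv2.hconcat([w[20:270,200:440],cv2.resize(b[160:310,250:394],(240,250))]))
```

```text
(no output)
```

View pics/p5.png

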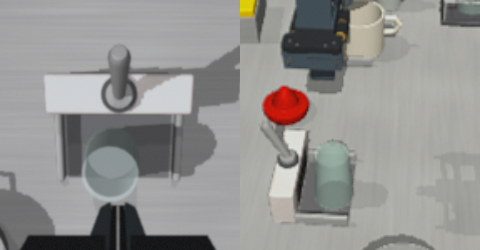

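Drier A's bat now leans back, with its tip at about (118,52), behind the foot ring at (118,93). Next I'll go behind drier B's bat.

run_rows --plan '[{"sx": 17, "sy": 46}, {"sx": 17, "sy": 46}, {"sx": 17, "sy": 46}, {"sx": 17, "sy": 46}, {"sx": 17, "sy": 46}, {"sx": 17, "sy": 46}, {"sx": 17, "sy": 46}, {"sx": 17, "sy": 46}]'

```text
time_s: 11.7
ee_pos: [709.9, -169.9, 242.4]
ee_rot: [-179.9, 0.2, 0.2]
force: [0.7, 0.1, 0.2]
gripper_width: 0.2
gripper_force: 0.0
```

run_rows --plan '[{"sx": 3, "sy": 46}, {}, {}]'

```text
time_s: 12.0
ee_pos: [712.5, -215.1, 242.0]
ee_rot: [-179.9, 0.3, 0.0]
force: [0.5, 1.0, 0.0]
gripper_width: 0.4
gripper_force: 0.0
```

run_rows --plan '[{"sx": 3, "sz": 40}, {"sz": 40}, {"sz": 24}, {}]'

```text
time_s: 12.4
ee_pos: [713.4, -211.2, 135.3]
ee_rot: [-179.8, 0.6, 0.3]
force: [-0.0, -0.0, 0.5]
gripper_width: 0.6
gripper_force: 0.0
```

run_rows --plan '[{"sx": -12}, {"sx": -12}, {"sx": -12}, {"sx": -12}, {"sx": -12}, {"sx": -9}, {"sx": -6}, {}]'

```text
time_s: 13.2
ee_pos: [641.1, -214.0, 141.7]
ee_rot: [180.0, -0.0, 0.2]
force: [1.0, 0.2, -0.2]
gripper_width: 0.3
gripper_force: 0.0
```

run_rows --plan '[{"sx": 20}, {"sx": 20}, {"sx": 20, "sz": -20}, {"sz": -40}, {"sz": -50}, {"sx": -40}, {"sx": -40}, {"sx": -40}]'

```text
time_s: 14.0
ee_pos: [580.9, -214.4, 251.2]
ee_rot: [180.0, -0.1, 0.2]
force: [0.3, -0.2, 0.3]
gripper_width: 0.3
gripper_force: 0.0
```

run_rows --plan '[{"sx": -30}, {}, {}]'

```text
time_s: 14.3
ee_pos: [552.1, -214.7, 251.6]
ee_rot: [180.0, -0.1, 0.1]
force: [1.0, 0.2, -0.9]
gripper_width: 0.4
gripper_force: 0.0
```

Run:
```python
from workcell import env, viewer
import cv2
b=viewer.grab_frame("side");w=viewer.grab_frame("wrist")
cv2.imwrite("pics/p6.png",cv2.hconcat([w[20:270,200:440],cv2.resize(b[120:300,250:410],(400,450))[:250],cv2.resize(b[120:300,250:410],(400,450))[200:]][:2]))
cv2.imwrite("pics/p6.png",cv2.hconcat([cv2.resize(w[20:270,200:440],(400,416)),cv2.resize(b[120:300,250:410],(370,416))]))
```

```text
(no output)
```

View pics/p6.png

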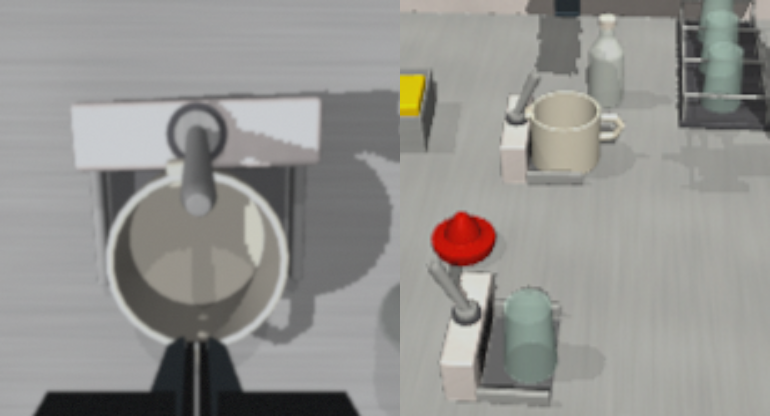

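Drier B's bat now leans to the front (tip (200,200), foot (197,130)), A's leans to the back, the jug is home against the column, and the arm is clear of everything.

```bash
python3 -c "
from workcell import env, viewer
print(env.job_done())"
```

```text
the job is handed in; nothing more can be done
None
```

The job is handed in (no verdict came back): the last pictures show the jug home against drier_b's column, drier_a switched off and then drier_b on, and the other items standing.

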